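Lock the medicine box and put its key away

ROBOT

A 6-joint arm with a two-finger parallel gripper is mounted at the origin on a cart in front of the work surface, level with it; the furniture and walls round the work are solid. World frame = base frame: x ahead of the robot, y to its left, z up, the work surface at z = 0. Lengths are in m, angles in degrees, forces in N, time in s.
With the tool pointing down it reaches from about 0.4 to 0.825 m from the base axis. Payload 7 kg.
Tool frame: the origin (TCP) lies at the centre of the arm's flange, where the gripper is bolted on; the fingertips stand 178 mm ahead of it and the grasp point (between the pads) lies 159 mm ahead of it (ctrl.hold_point_z is the distance from the TCP to the grasp point, in m); z points along the fingers, y is the line along which they close (so a half turn about z gives the same grasp; the last joint's range is limited). The gripper opens to 88 mm and grips with 3 to 60 N. Pads are 19 mm wide; open, the fingers measure 130 mm over their backs; the gripper's body (78 mm by 193 mm) begins 47 mm behind the grasp point.
Start: joints at [83.944, 20.546, 0.682, 0, -70.136, -16.507], TCP at [0.259, 0.623, 0.405] pointing down, gripper open.
Joint ranges: [-176.03, 176.03], [-82.01, 121.73], [-58.28, 71.71], [-173.87, 95.51], [-174.79, -0.11], [-173.66, 173.66]. Speed limits (degrees/s): [136.94, 136.94, 172.46, 180, 180, 180].

INTERFACE

Orientations are given as [roll, pitch, yaw] about the fixed x, y, z axes, in that order (R = Rz(yaw) Ry(pitch) Rx(roll)).
In Python, from plant import ctrl gives the robot as it stands.
- The arm moves only by the shell command python3 -m inch 'ROWS'. ROWS is JSON, one flat list of numbers, 7 for each row, row after row: the closure, from 0 (fully open) to 1 (shut), then the shift along the tool's x, y, z in mm, then the turn, a rotation vector about the tool's x, y, z in degrees. In form: [hand, x, y, z, wx, wy, wz, hand, x, y, z, wx, wy, wz, ...]. A call has 1 to 5 rows; each row is the pose to reach, as a shift and turn from the pose commanded when the call began, along the tool's axes at that moment; what a row does not reach only later rows make up. A row lasts 1/10 s, in which the tool goes at most 50 mm and 8.59 degrees, less where a joint would pass 70% of its speed; a pose out of reach is approached as far as the arm can. A call with a gripper value outside its range is refused whole. The fingers move at their own pace and stop on an object; the grip force is fixed at half the most. Time passes only in rows, so rows that repeat a pose let the fingers close. It gives the time, the measured TCP pose, the force, the opening and the grip force at its end, in the units of the state.
- ctrl.get_obs(): the state, without advancing time (a new reading comes with each control period).
- ctrl.snapshot(name): name is "scene" or "top" or "wrist"; returns a dict with "frame" (384x512x3 uint8, red, green, blue), "K" (3x3 intrinsics, pixels), "k1" (the pictures are not rectified: a ray, as slopes to the right and down, at radius r is drawn at 1 + k1 r^2 times it, then the intrinsics apply), "R" (3x3) and "t" (3): a world point X has camera coordinates R X + t. Camera axes: x right, y down, z forward; pixel columns grow to the right and rows downward; lengths in m; the calibration is good to about 2 mm. A picture is of the moment at which its call begins. There is no depth.
- ctrl.close_job(): hands the job in; it is judged then, once.
Trained networks look in a picture, given as the dict that the camera call returned (one of the last four; its "shot" number tells which), for a name from the list of things; names that differ only in an ending like _2 or _b are one class to them, and where a whole thing is asked for, a point or a joint stands for the part that bears it (a point fixed in the world has none). Each returns a list of dicts, best first, with "p" (0 to 1); they miss things now and then, are a little off and sometimes report something else, mostly with a low value. They report only what shows in the picture. A call takes as long as a camera call. They do not tell look-alikes from the thing itself.
- ctrl.recognise(picture, thing): "location" ([x, y, z] in m, in world coordinates, good to about 4 mm: the middle of the surface that is visible of it).
- ctrl.trace(picture, thing): "pixels" (384x512 bool, what is visible of it).
- ctrl.mark_of(picture, thing): "location" ([x, y, z] in m, in world coordinates, good to about 4 mm: a listed point, or the origin of a listed thing).
The state is a dict: "clock": time; "joint_pos": joint angles; "qvel": joint speeds; "tau": joint torques, N m; "tool_pos": TCP position; "orientation": TCP orientation; "force": force on the tool from outside, world axes, zero at the start; "moment": the same for the moment, N m; "opening": finger opening in m; "gripper_force": force on a finger pad.
Only numpy, scipy, OpenCV 4.12 (cv2) and the standard library are available. Lean on these libraries where they do the work, as an engineer would, in place of code of your own. Each camera call takes 0.05 s, during which the arm holds its last target. There are 200 camera calls.

TASK

Lock the white medicine box with the key that has the large round head: take it from the wooden key block, push it fully into the lock in the lid, turn it clockwise (seen from above) until it stops, turn it back to where it went in, and pull it out. Then put it back upright in its empty pocket of the key block, fully down, and leave the small square-headed key undisturbed.

Things in the scene. Friction and masses are not known exactly. Their poses are not given: they have to be found in the camera images.
- round_key_grip (a point): Key to use, upright in one pocket of the key block. Point: centre of its head, a black upright disc 46 mm across, 12 thick. x: through the 12 mm thickness (grip across it); y: along the head's width; z up. Collar 24 x 40 mm (x, y): top 26, underside 31 mm below the point. Below it a steel blade 6 (x) x 24 (y) x 30 mm long, tip 61 mm below the point. A half turn about z is alike. 40-65 g.
- square_key_grip (a point): Key to leave alone, upright in the other pocket: black too, but with a small square head 12 mm thick, 24 wide, 26 high, whose top is 23 mm lower than that of the round one. Point: centre of the head; axes as for the round key.
- lock_mouth (a point): Centre of the lock's face, 92 mm up, mid-lid on the fixed white box (140 x 180 mm, lid 80 mm high; round steel lock 61 mm wide, 12 proud). z up; y = long way of the keyhole at home; does not turn with the key. Keyhole: slot 9.4 (x) x 28 (y) mm, 33 deep; sloped mouth 19.4 x 36 at the face, 7 deep. Key fully in: collar rests on the face, head's centre 31 mm above this point.
- lock_cylinder (a joint): Turn of the lock's cylinder (with the keyhole) about the vertical axis through lock_mouth, rad: 0 = home (start); grows clockwise seen from above to a hard stop at 1.4 (80 degrees). Friction 0.06 N m, no spring: stays where left. The key has about 0.14 rad (8 degrees) of play in the slot either way, by which the cylinder lags behind the key.
- key_block: Fixed light wooden block 60 x 170 x 42 mm (x, y, z); origin: centre of its underside, z up. Two pockets in its top at y = -40 and +40 mm, x = 0, each 14 (x) x 32 (y) mm, 34 deep, holding the two keys in either order. A key stands with its collar on the block's top, blade's width along the block's y; the round head's centre is then 73 mm above the worktop.
Not all that is in view belongs to the job. What is shaped like the part that bears round_key_grip but yellow is not meant.

How it is judged:
By the outcome, as a careful person would: the job done as asked, in the order asked, and still so for the second after the job is handed in, with the robot touching nothing.
It also fails if it takes over 58 s, if anything falls off the work surface, if the arm or the gripper's body presses on something with over 40 N, if the wrist force passes 120 N, or if a joint passes its speed limit or range.

## Working session

There is one attempt and no reset: what is moved stays moved. The work goes in short steps, Python scripts to look and compute and a shell command to move; the robot and the scene stay as the last step left them, time stands still between calls to the robot, and variables do not carry over. Pictures are saved under pics/ and viewed, at most 10 in all, crops included, and the job is handed in when it is done.

```bash
ls; mkdir -p pics
cat > h.py <<'E'
import numpy as np, cv2
from plant import ctrl
def shot(n,f=None):
    s=ctrl.snapshot(n)
    if f: cv2.imwrite('pics/'+f,s['frame'][:,:,::-1])
    return s
def proj(s,X):
    c=np.array(s['R'])@np.array(X)+np.array(s['t']); a=c[:2]/c[2]; a=a*(1+s['k1']*(a@a))
    K=np.array(s['K']); return K[:2,:2]@a+K[:2,2]
def ray(s,uv):
    K=np.array(s['K']); d=(np.array(uv,float)-K[:2,2])/np.array([K[0,0],K[1,1]]); a=d.copy()
    for _ in range(30): a=d/(1+s['k1']*(a@a))
    R=np.array(s['R']); return -R.T@np.array(s['t']), R.T@np.array([a[0],a[1],1])
def atz(s,uv,z):
    o,d=ray(s,uv); return o+d*(z-o[2])/d[2]
E
python3 - <<'E'
from h import *
np.set_printoptions(precision=4,suppress=True)
o=ctrl.get_obs(); print(o['tool_pos'],o['orientation'],ctrl.hold_point_z)
ims=[]
for n in ['scene','top','wrist']:
    s=shot(n); ims.append(s['frame'][:,:,::-1])
    for t in ['round_key_grip','square_key_grip','lock_mouth','key_block']:
        for r in ctrl.mark_of(s,t): print(n,t,np.array(r['location']),round(r['p'],2),proj(s,r['location']))
v=np.hstack(ims[:2]); cv2.imwrite('pics/a.png',cv2.resize(np.vstack([v,np.hstack([ims[2],ims[2]*0])]),(800,600)))
E
```

```text
pics
[0.2589 0.6231 0.4037] [179.9039  -0.0071 -22.5696] 0.1593
scene round_key_grip [0.5389 0.2893 0.0713] 0.83 [186.1572 153.0057]
scene round_key_grip [0.4454 0.3208 0.0599] 0.74 [150.0157 167.0931]
scene square_key_grip [0.5339 0.2034 0.0622] 0.52 [209.2149 168.4732]
scene square_key_grip [ 0.4931 -0.2332  0.0873] 0.41 [358.9031 245.1386]
scene lock_mouth [ 0.4911 -0.2337  0.0896] 0.7 [358.7792 244.8623]
scene key_block [0.5393 0.2543 0.0044] 0.91 [197.4163 179.748 ]
top round_key_grip [0.5338 0.2902 0.0691] 0.58 [146.7966 178.3018]
top round_key_grip [0.4426 0.3168 0.0614] 0.58 [133.5815 218.4406]
top square_key_grip [0.5335 0.209  0.0587] 0.71 [183.1415 179.7576]
top lock_mouth [ 0.4904 -0.2312  0.0947] 0.79 [381.3266 197.9242]
top key_block [ 0.5349  0.246  -0.0034] 0.8 [172.8501 184.3781]
```

View pics/a.png

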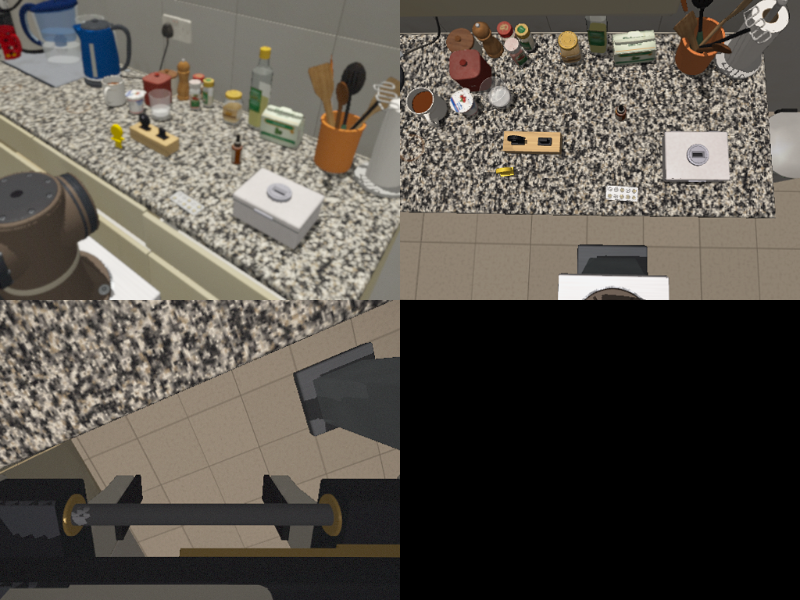

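The top picture shows the block around (345,182 at full scale), with the round key in its left (+y) pocket. The square key is on the right, the yellow look-alike is below left, and the box with its lock is near (381,198).

```bash
cat >> h.py <<'E'
from scipy.spatial.transform import Rotation as Ro
def go(x,y,z,yaw):
    "shift (mm) and turn (deg) in tool axes from measured pose to grasp point x,y,z / yaw, tool down"
    o=ctrl.get_obs(); R0=Ro.from_euler('xyz',o['orientation'],degrees=True)
    R1=Ro.from_euler('xyz',[180,0,yaw],degrees=True)
    p=np.array([x,y,z+ctrl.hold_point_z])
    print('pos',np.round(o['tool_pos'],4),np.round(o['orientation'],2),'F',np.round(o['force'],1),'t',o['clock'])
    print('SHIFT',np.round(R0.inv().apply(p-o['tool_pos'])*1000,1),'TURN',np.round((R0.inv()*R1).as_rotvec(degrees=True),2))
E
python3 - <<'E'
from h import *
s=shot('top')
for t,z in [('key_block',.03),('lock_mouth',.08),('round_key_grip',.07),('square_key_grip',.06)]:
    for r in ctrl.trace(s,t)[:2]:
        ys,xs=np.nonzero(r['pixels']); 
        P=np.array([atz(s,(u,v),z)[:2] for u,v in zip(xs,ys)],np.float32)
        print(t,round(r['p'],2),len(xs),cv2.minAreaRect(P))
go(.536,.289,.20,-90)
E
```

```text
key_block 0.84 1684 ((0.5326197743415833, 0.24723421037197113), (0.17832845449447632, 0.06908348947763443), 89.20155334472656)
lock_mouth 0.91 5458 ((0.48803091049194336, -0.22668170928955078), (0.14483648538589478, 0.18528950214385986), 0.6098194718360901)
round_key_grip 0.53 256 ((0.5332230925559998, 0.28698980808258057), (0.030191220343112946, 0.051193967461586), 0.631293773651123)
round_key_grip 0.48 257 ((0.4392249286174774, 0.3131556212902069), (0.029228802770376205, 0.0501803383231163), 0.8311091661453247)
square_key_grip 0.57 178 ((0.5303951501846313, 0.20434065163135529), (0.02333470806479454, 0.03750000149011612), 0.594407856464386)
pos [0.259  0.6233 0.4047] [-180.      0.    -22.57] F [ 0.8 -1.  -0.2] t 1.0
SHIFT [384.1 202.4  45.4] TURN [-0.    0.   67.43]
```

```bash
python3 -m inch '[0,42,22,0,0,0,8, 0,84,44,0,0,0,16, 0,126,66,0,0,0,24, 0,168,88,0,0,0,32, 0,210,110,0,0,0,40]'; python3 -c "
from h import *
go(.536,.289,.20,-90)"
```

```text
clock: 1.5
tool_pos: [0.4116, 0.4396, 0.405]
orientation: [-180.0, 0.0, -62.9]
force: [0.5, 1.1, -0.2]
opening: 0.0873
gripper_force: 0.0
pos [0.4116 0.4396 0.405 ] [-1.7997e+02  2.0000e-02 -6.2870e+01] F [ 0.5  1.1 -0.2] t 1.5
SHIFT [190.8 -42.   45.6] TURN [-3.000e-02  2.000e-02  2.713e+01]
```

```bash
python3 -m inch '[0,45,-10,10,0,0,7, 0,90,-20,20,0,0,14, 0,135,-30,30,0,0,21, 0,170,-38,40,0,0,27, 0,191,-42,45,0,0,27]'
python3 - <<'E'
from h import *
import time
np.set_printoptions(precision=4,suppress=True)
go(.536,.289,.15,-90)
s=shot('wrist','b.png'); print('cam',-s['R'].T@s['t'])
for t in ['round_key_grip','square_key_grip','key_block']:
    for r in ctrl.mark_of(s,t): print(t,np.array(r['location']),round(r['p'],2),proj(s,r['location']))
E
```

```text
clock: 2.0
tool_pos: [0.5372, 0.2886, 0.3588]
orientation: [180.0, -0.0, -89.9]
force: [-0.2, -0.4, 0.1]
opening: 0.0877
gripper_force: 0.0
pos [0.5372 0.2886 0.3588] [179.95  -0.05 -89.89] F [-0.2 -0.4  0.1] t 2.0
SHIFT [-0.4  1.2 49.5] TURN [ 0.05 -0.05  0.11]
cam [0.5374 0.2108 0.3395]
round_key_grip [0.4457 0.3223 0.0611] 0.92 [351.7518 215.8224]
round_key_grip [0.5395 0.2859 0.0711] 0.81 [255.5427 182.478 ]
round_key_grip [ 0.5358  0.2456 -0.0014] 0.31 [259.4058 129.4034]
square_key_grip [0.5369 0.2084 0.0569] 0.61 [258.585   93.4959]
key_block [ 0.5362  0.2465 -0.0005] 0.6 [259.0422 130.3184]
```

View pics/b.png

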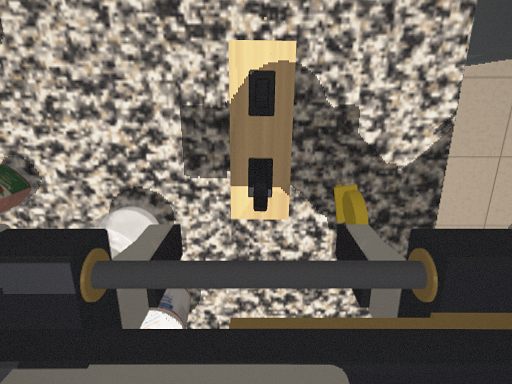

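The round key's head is at about (261,195), the square key at (262,92), and the yellow look-alike at (350,205), clear of the right finger.

Run:
```python
from h import *
np.set_printoptions(precision=4,suppress=True)
s=shot('wrist')
f=s['frame']; g=cv2.cvtColor(f,cv2.COLOR_RGB2HSV)
blk=((g[:,:,2]<70)).astype(np.uint8); blk[:,:235]=0; blk[:,290:]=0; blk[225:]=0
n,l,st,c=cv2.connectedComponentsWithStats(blk)
for i in range(1,n):
    if st[i,4]>200: print(st[i],c[i])
for v in (195,200,205,208):
    xs=np.nonzero(blk[v])[0]; print(v,xs.min(),xs.max(),atz(s,((xs.min()+xs.max())/2,v),.09))
print('sq',atz(s,(262,80),.073),atz(s,(262,108),.073))
wood=cv2.inRange(g,(8,50,90),(28,255,255)); wood[225:]=0; wood[:,:215]=0;wood[:,310:]=0
for v in (50,130,210):
    xs=np.nonzero(wood[v])[0]; print(v,xs.min(),xs.max(),atz(s,(xs.min(),v),.042)[:2],atz(s,(xs.max(),v),.042)[:2])
# head extreme rows
for z in(.073,.09):
  print([atz(s,(261,r),z)[1] for r in (182,211)])
```

```text
[ 248   68   27   46 1176] [261.0179  90.4694]
[ 248  156   24   52 1050] [259.439 178.379]
195 253 266 [0.5352 0.2942 0.09  ]
200 253 265 [0.5356 0.2988 0.09  ]
205 253 265 [0.5355 0.3033 0.09  ]
208 288 289 [0.5098 0.3059 0.09  ]
sq [0.5338 0.2001 0.073 ] [0.5336 0.2224 0.073 ]
50 228 301 [0.5641 0.1736] [0.4988 0.1731]
130 229 291 [0.5647 0.2443] [0.505  0.2438]
210 230 299 [0.5654 0.3264] [0.4936 0.326 ]
[np.float64(0.2873472183672496), np.float64(0.3154279174559611)]
[np.float64(0.2826056305016332), np.float64(0.30890051003515884)]
```

```bash
python3 -m inch '[0,0,2,40,0,0,0, 0,0,2,80,0,0,0, 0,0,2,110,0,0,0, 0,0,2,126,0,0,0, 0,0,2,126,0,0,0]' && python3 -m inch '[1,0,0,0,0,0,0, 1,0,0,0,0,0,0, 1,0,0,0,0,0,0, 1,0,0,0,0,0,0, 1,0,0,0,0,0,0]'
```

```text
clock: 2.75
tool_pos: [0.5328, 0.2915, 0.2314]
orientation: [179.8, -0.2, -89.5]
force: [0.3, -1.1, 0.2]
opening: 0.0874
gripper_force: 0.0
clock: 3.25
tool_pos: [0.5341, 0.291, 0.2343]
orientation: [-180.0, 0.0, -89.6]
force: [0.2, 0.5, -0.0]
opening: 0.0531
gripper_force: 0.0
```

```bash
python3 -m inch '[1,0,0,0,0,0,0, 1,0,0,0,0,0,0, 1,0,0,0,0,0,0, 1,0,0,0,0,0,0, 1,0,0,0,0,0,0]'; python3 -m inch '[1,0,0,0,0,0,0, 1,0,0,0,0,0,0, 1,0,0,0,0,0,0]'
```

```text
clock: 3.75
tool_pos: [0.534, 0.291, 0.2336]
orientation: [-180.0, -0.0, -89.6]
force: [1.1, -0.4, 0.8]
opening: 0.0132
gripper_force: 0.1
clock: 4.05
tool_pos: [0.534, 0.291, 0.2336]
orientation: [180.0, -0.0, -89.6]
force: [-0.8, -0.2, -1.3]
opening: 0.0115
gripper_force: 30.0
```

```bash
python3 -m inch '[1,0,0,-10,0,0,0, 1,0,0,-40,0,0,0, 1,0,0,-80,0,0,0, 1,20,0,-115,0,0,0, 1,60,4,-127,0,0,0]'; python3 -m inch '[1,50,4,0,0,0,0, 1,100,8,0,0,0,0, 1,150,12,0,0,0,0, 1,200,16,0,0,0,0, 1,250,20,0,0,0,0]'
python3 - <<'E'
from h import *
go(.4905,-.15,.2,-90); shot('wrist','c.png')
E
```

```text
clock: 4.55
tool_pos: [0.5315, 0.2324, 0.3653]
orientation: [-179.7, 0.2, -89.4]
force: [0.7, -0.4, -1.0]
opening: 0.0116
gripper_force: 30.0
clock: 5.05
tool_pos: [0.5117, -0.0203, 0.3617]
orientation: [-179.9, 0.0, -89.5]
force: [1.0, 0.3, -1.0]
opening: 0.0115
gripper_force: 30.0
pos [ 0.5117 -0.0203  0.3617] [-1.7993e+02  2.0000e-02 -8.9530e+01] F [ 1.   0.3 -1. ] t 5.05
SHIFT [129.6  22.2   2.4] TURN [-0.07  0.02  0.47]
```

View pics/c.png

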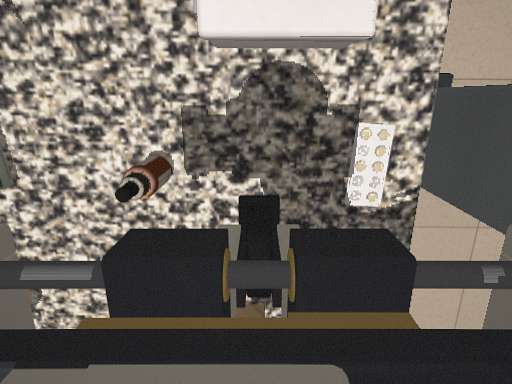

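The key is held between the pads at about (260,215), and the box's edge shows at the top. I'm moving so the camera sits above the lock.

```bash
python3 -m inch '[1,50,8,0,0,0,0, 1,100,16,0,0,0,0.5, 1,128,22,0,0,0,0.5, 1,128,22,0,0,0,0.5]'
python3 - <<'E'
from h import *
np.set_printoptions(precision=4,suppress=True)
go(.4905,-.2325,.2,-90); s=shot('wrist','d.png')
print('cam',-s['R'].T@s['t'])
for r in ctrl.mark_of(s,'lock_mouth'): print(np.array(r['location']),round(r['p'],2),proj(s,r['location']))
E
```

```text
clock: 5.5
tool_pos: [0.4903, -0.1494, 0.3613]
orientation: [180.0, -0.0, -90.3]
force: [-0.3, 0.7, -0.8]
opening: 0.0117
gripper_force: 30.0
pos [ 0.4903 -0.1494  0.3613] [180.    -0.01 -90.27] F [-0.3  0.7 -0.8] t 5.5
SHIFT [83.1 -0.6  2. ] TURN [ 0.   -0.01 -0.27]
cam [ 0.4899 -0.2272  0.342 ]
[ 0.4956 -0.2312  0.0913] 0.95 [250.9701  90.8138]
```

View pics/d.png

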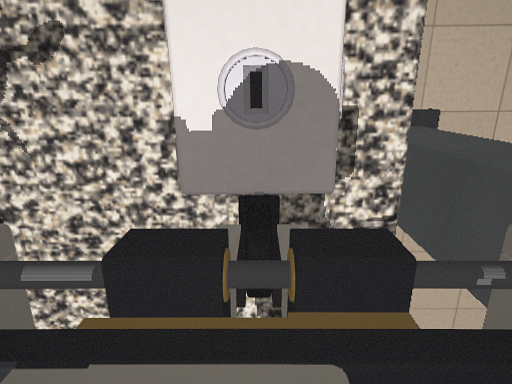

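The lock face is centred near (256,88), with its slot vertical at about (256,90). The key's collar and head are at (259,215).

Run:
```python
from h import *
np.set_printoptions(precision=4,suppress=True)
s=shot('wrist'); f=s['frame']
cv2.imwrite('pics/e.png',cv2.resize(np.hstack([f[40:140,206:306],f[185:285,206:306]])[:,:,::-1],(800,400),interpolation=cv2.INTER_NEAREST))
g=cv2.cvtColor(f,cv2.COLOR_RGB2GRAY)
b=(g<60).astype(np.uint8); b[:60]=0;b[120:]=0;b[:,235:]*=1;b[:,:235]=0;b[:,285:]=0
n,l,st,c=cv2.connectedComponentsWithStats(b)
for i in range(1,n):
    if st[i,4]>40:
        print(st[i],c[i],atz(s,c[i],.085))
        ys,xs=np.nonzero(l==i); print(cv2.minAreaRect(np.stack([xs,ys],1).astype(np.float32)))
print('ring',atz(s,(256.5,88),.09))
o=ctrl.get_obs(); p=np.array(o['tool_pos'])
for dz in (-.159,-.16-.03): print(proj(s,p+[0,0,dz]))
print('collar edge proj',[proj(s,p+[dx,-.02+.0,-.1606-.026-0.001]) for dx in(-.012,.012)])
```

```text
[251  68  13  37 401] [257.0524  86.7456] [ 0.492  -0.2321  0.085 ]
((256.9121398925781, 86.21492767333984), (36.0118408203125, 11.56836986541748), 87.79740142822266)
ring [ 0.4924 -0.231   0.09  ]
[257.9567 256.4593]
[258.0374 230.8529]
collar edge proj [array([278.5572, 200.9959]), array([237.3016, 201.0979])]
```

View pics/e.png

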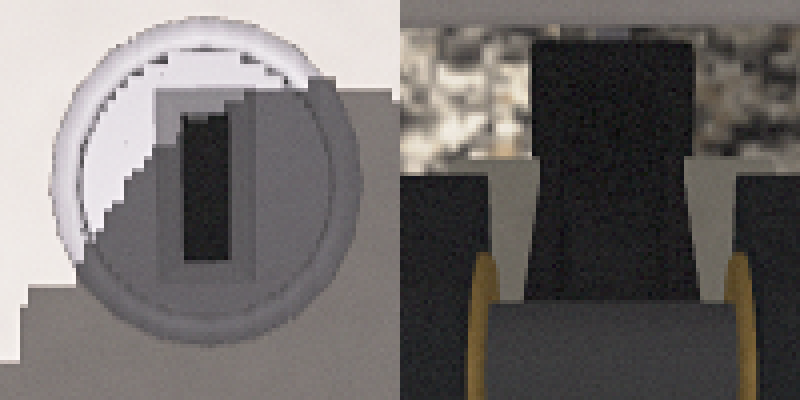

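Run:
```python
from h import *
np.set_printoptions(precision=4,suppress=True)
s=shot('wrist')
print('mouth',atz(s,(257.25,86.25),.092),atz(s,(257.25,62),.092),atz(s,(257.25,110.5),.092),atz(s,(244.75,86),.092)[0],atz(s,(269.75,86),.092)[0])
o=ctrl.get_obs(); p=np.array(o['tool_pos']);print(p)
zb=p[2]-.1606-.031
for z in (zb,zb+.005): print('collar L/R front',atz(s,(238.75,195),z),atz(s,(279,195),z))
```

```text
mouth [ 0.4922 -0.2316  0.092 ] [ 0.4921 -0.249   0.092 ] [ 0.4922 -0.2134  0.092 ] 0.5018624203786108 0.48250670519991073
[ 0.4915 -0.1461  0.361 ]
collar L/R front [ 0.503  -0.1683  0.1694] [ 0.4792 -0.1682  0.1694]
collar L/R front [ 0.5027 -0.1699  0.1744] [ 0.4795 -0.1699  0.1744]
```

```bash
python3 -m inch '[1,40,-1,0,0,0,0, 1,75,-1,0,0,0,0, 1,83,-1,0,0,0,0, 1,83,-1,20,0,0,0, 1,83,-1,40,0,0,0]'; python3 -m inch '[1,0,0,3,0,0,0, 1,0,0,6,0,0,0, 1,0,0,9,0,0,0, 1,0,0,12,0,0,0]'
python3 - <<'E'
from h import *
s=shot('wrist'); f=s['frame']
cv2.imwrite('pics/f.png',cv2.resize(f[130:290,180:340][:,:,::-1],(600,600),interpolation=cv2.INTER_NEAREST)); go(.4922,-.2316,.1243,-90)
E
```

```text
clock: 6.2
tool_pos: [0.4928, -0.2289, 0.3207]
orientation: [-179.9, -0.0, -90.0]
force: [0.4, 0.7, -1.3]
opening: 0.0121
gripper_force: 30.0
clock: 6.6
tool_pos: [0.4928, -0.2292, 0.3094]
orientation: [-179.9, -0.0, -90.0]
force: [0.3, -0.2, -0.5]
opening: 0.0119
gripper_force: 30.0
pos [ 0.4925 -0.2293  0.3087] [-179.96   -0.    -90.04] F [ 0.2  0.7 -0.9] t 6.65
SHIFT [ 2.3  0.3 25.1] TURN [-0.04 -0.   -0.04]
```

View pics/f.png

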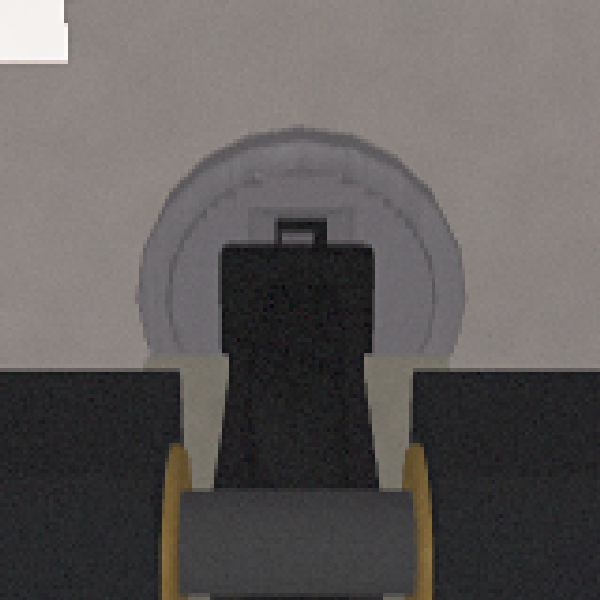

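The collar (centre column 297) and the slot (301) line up, and the blade is visible inside the slot. I'm pushing it down.

```bash
python3 -m inch '[1,0,0,3,0,0,0, 1,0,0,6,0,0,0, 1,0,0,9,0,0,0, 1,0,0,12,0,0,0]'; python3 -m inch '[1,0,0,3,0,0,0, 1,0,0,6,0,0,0, 1,0,0,9,0,0,0, 1,0,0,11,0,0,0,1,0,0,11,0,0,0]'
```

```text
clock: 7.05
tool_pos: [0.4923, -0.2296, 0.2964]
orientation: [180.0, 0.0, -90.1]
force: [-0.6, 1.0, -0.9]
opening: 0.0117
gripper_force: 30.0
clock: 7.55
tool_pos: [0.4922, -0.2296, 0.2853]
orientation: [180.0, 0.0, -90.1]
force: [-0.5, 0.6, -0.4]
opening: 0.0115
gripper_force: 30.0
```

```bash
python3 -m inch '[1,0,0,1,0,0,0, 1,0,0,2,0,0,0]';python3 -m inch '[1,0,0,1,0,0,0, 1,0,0,1,0,0,0]'; python3 -m inch '[1,0,0,1,0,0,0, 1,0,0,1,0,0,0]'
```

```text
clock: 7.75
tool_pos: [0.4924, -0.2296, 0.2837]
orientation: [-180.0, -0.0, -90.1]
force: [-1.0, -1.0, -0.2]
opening: 0.0116
gripper_force: 30.0
clock: 7.95
tool_pos: [0.4924, -0.2296, 0.2835]
orientation: [-180.0, -0.0, -90.0]
force: [-2.7, 2.5, 7.1]
opening: 0.0116
gripper_force: 30.0
clock: 8.15
tool_pos: [0.4923, -0.2295, 0.2835]
orientation: [-179.9, -0.0, -90.0]
force: [-4.9, 3.6, 15.8]
opening: 0.012
gripper_force: 30.0
```

```bash
python3 -m inch '[1,0.1,-0.3,-1,0,0,8, 1,0.2,-0.6,-1,0,0,16, 1,0.4,-0.8,-1,0,0,24, 1,0.6,-1.1,-1,0,0,32, 1,0.9,-1.3,-1,0,0,40]'; python3 -m inch '[1,0.1,-0.3,0,0,0,8, 1,0.2,-0.6,0,0,0,16, 1,0.4,-0.8,0,0,0,24, 1,0.6,-1.1,0,0,0,32, 1,0.9,-1.3,0,0,0,40]'; python3 -c "
from h import *
o=ctrl.get_obs();print(o['moment'],o['orientation'])"
```

```text
clock: 8.65
tool_pos: [0.4938, -0.2303, 0.2836]
orientation: [-180.0, 0.0, -130.4]
force: [-1.7, 3.4, 6.2]
opening: 0.0119
gripper_force: 30.0
clock: 9.15
tool_pos: [0.4944, -0.2318, 0.2836]
orientation: [-180.0, 0.1, -170.4]
force: [-0.3, 3.7, 5.2]
opening: 0.0117
gripper_force: 30.0
[1.19356531 0.07269418 0.10904609] [-1.79978894e+02  9.16390009e-02 -1.70366936e+02]
```

```bash
for i in 1; do python3 -m inch '[1,0.1,-0.2,0,0,0,3, 1,0.1,-0.3,0,0,0,7, 1,0.1,-0.3,0,0,0,7]'; done; python3 -c "
from h import *
o=ctrl.get_obs();print(o['moment'],o['orientation'])"; python3 -m inch '[1,0,-0.1,0,0,0,2, 1,0,-0.1,0,0,0,4, 1,0,-0.1,0,0,0,4]';  python3 -c "
from h import *
o=ctrl.get_obs();print(o['moment'],o['orientation'])"
```

```text
clock: 9.45
tool_pos: [0.4944, -0.2321, 0.2835]
orientation: [-180.0, 0.1, -177.2]
force: [0.3, 3.1, 4.7]
opening: 0.0121
gripper_force: 30.0
[1.16138793 0.10701049 0.00117444] [-1.79990632e+02  9.88450459e-02 -1.77178076e+02]
clock: 9.75
tool_pos: [0.4945, -0.2322, 0.2836]
orientation: [-180.0, 0.1, 178.9]
force: [-1.3, 3.9, 5.6]
opening: 0.0118
gripper_force: 30.1
[1.24596706 0.09325361 0.50365046] [-1.79986423e+02  9.95287741e-02  1.78945076e+02]
```

```bash
python3 -m inch '[1,0,0,0,0,0,2, 1,0,0,0,0,0,3, 1,0,0,0,0,0,3]';  python3 - <<'E'
from h import *
o=ctrl.get_obs();print(o['moment'],o['orientation'])
s=shot('wrist'); f=s['frame']
cv2.imwrite('pics/g.png',cv2.resize(f[130:290,160:360][:,:,::-1],(750,600),interpolation=cv2.INTER_NEAREST))
E
```

```text
clock: 10.05
tool_pos: [0.4945, -0.2322, 0.2835]
orientation: [-180.0, 0.1, 176.0]
force: [-0.9, 2.0, 5.6]
opening: 0.012
gripper_force: 31.1
[1.18968538 0.11314404 0.76767579] [-1.79981555e+02  8.29804681e-02  1.76000736e+02]
```

View pics/g.png

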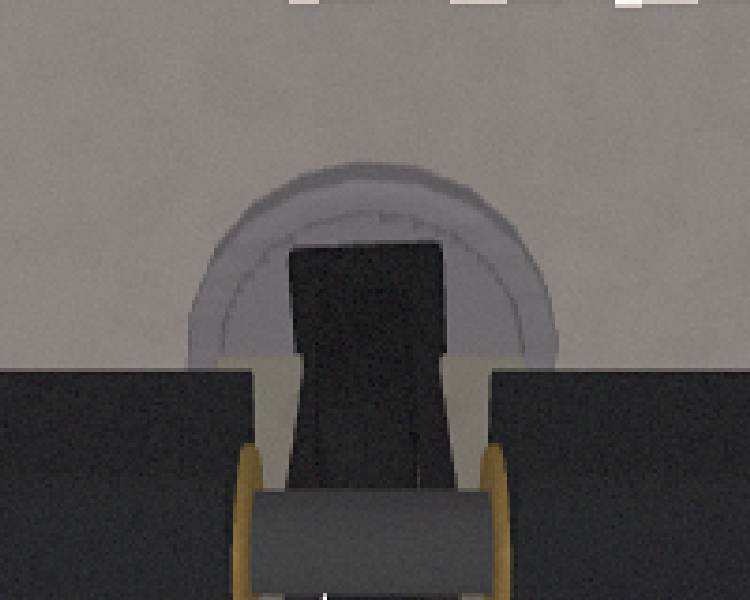

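The key's head is now across the lock and slightly tilted in the grip, and the moment has climbed to 0.77 N m, so the stop is reached. I'm turning back.

```bash
python3 -m inch '[1,-0.1,0.3,0,0,0,-8, 1,-0.1,0.6,0,0,0,-16, 1,0,0.9,0,0,0,-24, 1,0,1.2,0,0,0,-32, 1,0.1,1.5,0,0,0,-40]'; python3 -m inch '[1,-0.1,0.3,0,0,0,-8, 1,-0.1,0.6,0,0,0,-16, 1,0,0.9,0,0,0,-24, 1,0,1.2,0,0,0,-32, 1,0.1,1.5,0,0,0,-40]'; python3 -m inch '[1,-0.1,0.3,0,0,0,-8, 1,-0.1,0.5,0,0,0,-14, 1,-0.1,0.5,0,0,0,-14]';  python3 -c "
from h import *
o=ctrl.get_obs();print(o['moment'],o['orientation'])"
```

```text
clock: 10.6
tool_pos: [0.4943, -0.2308, 0.2835]
orientation: [-179.9, 0.1, -143.7]
force: [-1.5, 1.9, 7.1]
opening: 0.0119
gripper_force: 30.0
clock: 11.1
tool_pos: [0.4931, -0.2297, 0.2835]
orientation: [-180.0, 0.0, -103.7]
force: [-1.7, 1.9, 7.8]
opening: 0.0118
gripper_force: 30.0
clock: 11.4
tool_pos: [0.4926, -0.2295, 0.2835]
orientation: [-180.0, -0.0, -89.8]
force: [-2.2, 2.1, 6.5]
opening: 0.0115
gripper_force: 29.9
[0.86539689 0.86390264 0.0310823 ] [-1.79966963e+02 -1.62905195e-02 -8.98378741e+01]
```

```bash
M='from h import *
o=ctrl.get_obs();print("M",o["moment"][2],o["orientation"][2])'; python3 -m inch '[1,0,0.1,0,0,0,-3, 1,0,0.2,0,0,0,-5, 1,0,0.2,0,0,0,-5]'>/dev/null; python3 -c "$M"; python3 -m inch '[1,0,0.1,0,0,0,-2, 1,0,0.1,0,0,0,-2]'>/dev/null; python3 -c "$M"; python3 -m inch '[1,0,0,0,0,0,-1, 1,0,0,0,0,0,-1]'>/dev/null; python3 -c "$M"; python3 -m inch '[1,0,0,0,0,0,-1, 1,0,0,0,0,0,-1]'; python3 -c "$M"
```

```text
M 0.01475851720275844 -84.98412122165203
M -0.025990053847833625 -82.99252260838061
M -0.06439389615084412 -82.02937558216112
clock: 12.3
tool_pos: [0.492, -0.2296, 0.2835]
orientation: [180.0, -0.0, -81.0]
force: [-3.2, 1.2, 8.1]
opening: 0.0118
gripper_force: 30.0
M -0.10274777147877268 -81.03299734473099
```

```bash
M='from h import *
o=ctrl.get_obs();print("M",o["moment"][2],o["orientation"][2])'; python3 -m inch '[1,0,0,0,0,0,-1, 1,0,0,0,0,0,-1]'>/dev/null; python3 -c "$M"; python3 -m inch '[1,0,0,0,0,0,-1, 1,0,0,0,0,0,-1]'>/dev/null; python3 -c "$M"
python3 - <<'E'
from h import *
s=shot('wrist'); f=s['frame']
cv2.imwrite('pics/i.png',cv2.resize(f[130:290,160:360][:,:,::-1],(750,600),interpolation=cv2.INTER_NEAREST))
E
```

```text
M -0.19350987218883328 -80.0457708988394
M -0.4510085531094262 -79.07365941901682
```

View pics/i.png

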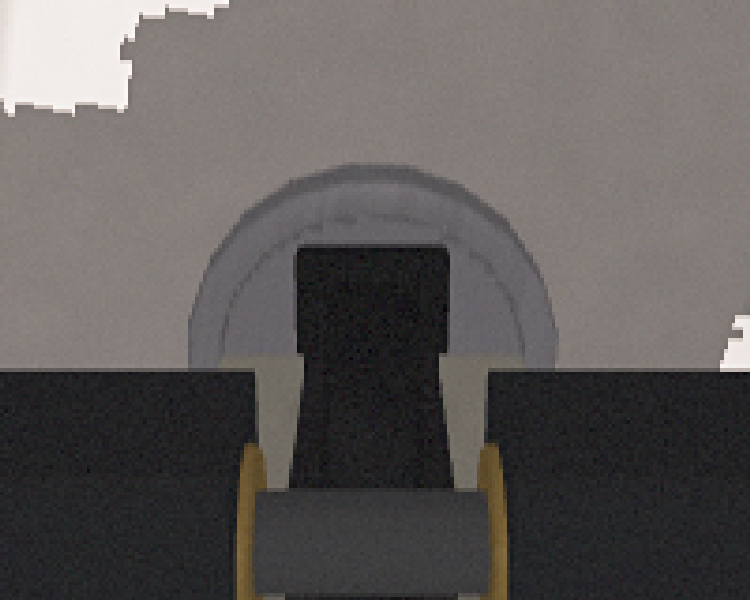

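The key is aligned with the gripper, and the moment rose sharply to -0.45 N m at the home end, so the cylinder is home. I'm turning to mid-play and pulling out.

```bash
python3 -m inch '[1,0.1,-0.3,0,0,0,8, 1,0.1,-0.4,0,0,0,11, 1,0.1,-0.4,-1,0,0,11,1,0.1,-0.4,-1,0,0,11]'; python3 -m inch '[1,0,0,-5,0,0,0, 1,0,0,-10,0,0,0, 1,0,0,-18,0,0,0, 1,0,0,-26,0,0,0, 1,0,0,-34,0,0,0]'; python3 -m inch '[1,0,0,-20,0,0,0, 1,-10,0,-45,0,0,0, 1,-50,0,-45,0,0,0, 1,-80,0,-45,0,0,0, 1,-80,0,-45,0,0,0]'
python3 - <<'E'
from h import *
s=shot('wrist'); f=s['frame']; go(.4922,-.15,.2,-90)
cv2.imwrite('pics/j.png',cv2.resize(np.hstack([f[40:140,206:306],f[185:285,206:306]])[:,:,::-1],(800,400),interpolation=cv2.INTER_NEAREST))
E
```

```text
clock: 13.15
tool_pos: [0.4926, -0.2295, 0.2837]
orientation: [-180.0, 0.0, -90.0]
force: [0.4, 0.2, -0.0]
opening: 0.0113
gripper_force: 30.0
clock: 13.65
tool_pos: [0.4928, -0.2296, 0.3186]
orientation: [-180.0, -0.0, -90.1]
force: [0.6, 0.6, -1.0]
opening: 0.0118
gripper_force: 30.0
clock: 14.15
tool_pos: [0.4926, -0.1473, 0.3638]
orientation: [-179.9, 0.0, -89.9]
force: [-0.8, -0.7, -0.8]
opening: 0.0119
gripper_force: 30.0
pos [ 0.4928 -0.1483  0.3636] [-1.7992e+02  1.0000e-02 -8.9920e+01] F [-0.5 -0.7 -0.9] t 14.2
SHIFT [1.7 0.6 4.3] TURN [-0.08  0.01  0.08]
```

View pics/j.png

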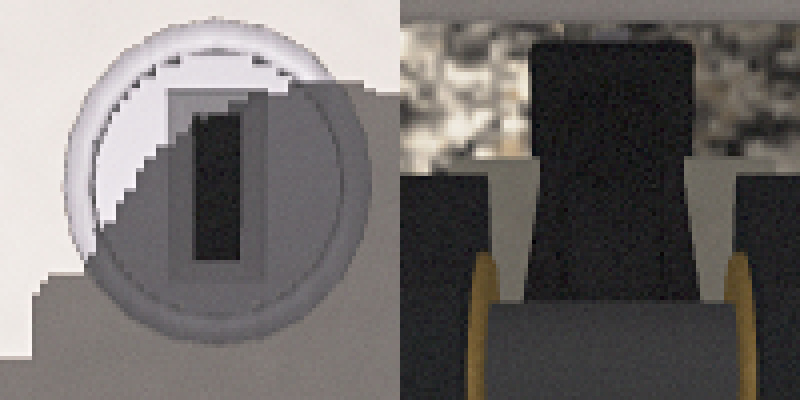

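The slot is upright again, so the cylinder is home, and the grip is unchanged. I'm carrying the key back to the pick pose.

```bash
python3 -m inch '[1,-45,-4,0,0,0,0, 1,-90,-8,0,0,0,0, 1,-135,-12,0,0,0,0, 1,-180,-16,0,0,0,0, 1,-225,-21,0,0,0,0]'; python3 -m inch '[1,-45,-4,0,0,0,0, 1,-90,-8,0,0,0,0, 1,-135,-13,0,0,0,0, 1,-180,-17,0,0,0,0, 1,-180,-17,0,0,0,0]';python3 - <<'E'
from h import *
for i in range(3): go(.534,.291,.0743,-89.6);shot('wrist')
s=shot('wrist');print('cam',-s['R'].T@s['t'])
for t in ['square_key_grip','key_block']:
    for r in ctrl.mark_of(s,t): print(t,np.array(r['location']),round(r['p'],2))
E
```

```text
clock: 14.7
tool_pos: [0.5141, 0.0765, 0.3632]
orientation: [-180.0, 0.0, -90.1]
force: [0.6, -0.6, -0.7]
opening: 0.0121
gripper_force: 30.0
clock: 15.2
tool_pos: [0.5322, 0.2594, 0.3624]
orientation: [-180.0, 0.0, -89.9]
force: [-0.2, -0.9, -0.4]
opening: 0.0121
gripper_force: 30.0
pos [0.5322 0.2594 0.3624] [-1.7996e+02  1.0000e-02 -8.9880e+01] F [-0.2 -0.9 -0.4] t 15.2
SHIFT [-31.6  -1.7 128.8] TURN [-0.04  0.01 -0.28]
pos [0.5318 0.2574 0.3622] [ 1.7998e+02 -3.0000e-02 -8.9920e+01] F [-0.2 -0.7 -1.9] t 15.25
SHIFT [-33.7  -2.3 128.6] TURN [ 0.02 -0.03 -0.32]
pos [0.5315 0.256  0.3622] [ 1.7995e+02 -5.0000e-02 -8.9990e+01] F [-0.4 -0.6 -2. ] t 15.3
SHIFT [-35.1  -2.6 128.6] TURN [ 0.05 -0.05 -0.39]
cam [0.53133279 0.17722164 0.3431079 ]
square_key_grip [0.5343 0.2083 0.0575] 0.88
key_block [ 0.5344  0.2488 -0.0009] 0.77
```

```bash
python3 -m inch '[1,-20,-2,0,0,0,0, 1,-35,-3,30,0,0,-0.4, 1,-35,-3,60,0,0,-0.4, 1,-35,-3,60,0,0,-0.4, 1,-35,-3,60,0,0,-0.4]';python3 - <<'E'
from h import *
shot('wrist');go(.534,.291,.0743,-89.6)
E
```

```text
clock: 16.0
tool_pos: [0.5346, 0.2902, 0.3031]
orientation: [180.0, -0.1, -89.7]
force: [0.7, 0.0, -0.7]
opening: 0.0118
gripper_force: 30.0
pos [0.5348 0.2904 0.3041] [-1.7992e+02  2.0000e-02 -8.9670e+01] F [-0.1  1.  -0.7] t 16.05
SHIFT [-0.5  0.9 70.5] TURN [-0.08  0.02 -0.07]
```

```bash
python3 -m inch '[1,0,1,15,0,0,0, 1,0,1,30,0,0,0, 1,0,1,38,0,0,0, 1,0,1,42,0,0,0, 1,0,1,46,0,0,0]'; python3 -m inch '[1,0,0,3,0,0,0, 1,0,0,6,0,0,0, 1,0,0,6,0,0,0]'
```

```text
clock: 16.55
tool_pos: [0.5337, 0.2906, 0.2576]
orientation: [-179.9, 0.1, -89.7]
force: [0.5, -0.4, 0.1]
opening: 0.0119
gripper_force: 30.0
clock: 16.85
tool_pos: [0.5332, 0.2903, 0.2505]
orientation: [180.0, -0.0, -89.7]
force: [-0.3, -0.6, -0.1]
opening: 0.012
gripper_force: 30.0
```

```bash
python3 -m inch '[1,0,0,4,0,0,0, 1,0,0,8,0,0,0, 1,0,0,12,0,0,0, 1,0,0,15,0,0,0, 1,0,0,16,0,0,0]'; python3 -m inch '[1,0,0,1,0,0,0, 1,0,0,2,0,0,0, 1,0,0,2,0,0,0]'
```

```text
clock: 17.35
tool_pos: [0.5332, 0.2903, 0.2341]
orientation: [180.0, -0.0, -89.7]
force: [0.3, -0.4, -0.7]
opening: 0.0117
gripper_force: 30.0
clock: 17.65
tool_pos: [0.5332, 0.2903, 0.2336]
orientation: [-180.0, -0.0, -89.6]
force: [-3.2, -2.4, 7.3]
opening: 0.0119
gripper_force: 30.0
```

Seated at the original height with 7 N of contact. I'm releasing.

```bash
python3 -m inch '[0,0,0,-1,0,0,0, 0,0,0,-1,0,0,0, 0,0,0,-1,0,0,0, 0,0,0,-1,0,0,0, 0,0,0,-1,0,0,0]'; python3 -m inch '[0,0,0,0,0,0,0, 0,0,0,0,0,0,0, 0,0,0,0,0,0,0, 0,0,0,0,0,0,0]'; python3 -m inch '[0,0,0,-15,0,0,0, 0,0,0,-50,0,0,0, 0,0,0,-90,0,0,0, 0,0,0,-125,0,0,0, 0,0,0,-125,0,0,0]'
python3 - <<'E'
from h import *
shot('wrist','k.png')
E
```

```text
clock: 18.15
tool_pos: [0.5333, 0.2904, 0.2335]
orientation: [180.0, -0.0, -89.7]
force: [0.6, -0.6, 0.2]
opening: 0.0464
gripper_force: 0.0
clock: 18.55
tool_pos: [0.5332, 0.2904, 0.2337]
orientation: [180.0, 0.0, -89.7]
force: [-0.3, 0.7, -0.3]
opening: 0.0785
gripper_force: 0.0
clock: 19.05
tool_pos: [0.5344, 0.2912, 0.3645]
orientation: [-179.6, 0.3, -89.6]
force: [0.0, 0.1, -0.3]
opening: 0.0875
gripper_force: 0.0
```

View pics/k.png

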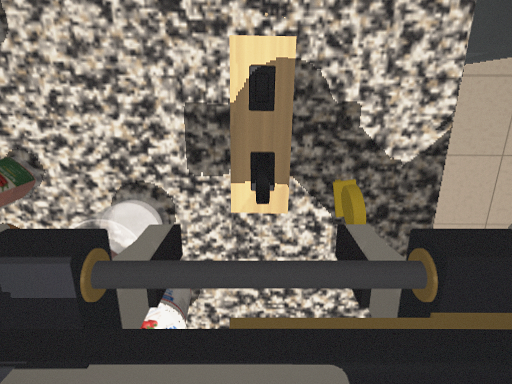

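The round key stands in its pocket at (262,180), looking the same as at the start. The square key at (262,88) and the yellow look-alike at (350,205) are undisturbed.

```bash
python3 -m inch '[0,0,0,0,0,0,0, 0,0,0,0,0,0,0, 0,0,0,0,0,0,0]' && python3 -c "
from plant import ctrl
print(ctrl.close_job())"
```

```text
clock: 19.4
tool_pos: [0.5331, 0.2902, 0.3574]
orientation: [179.9, -0.1, -89.7]
force: [0.8, -0.8, -0.2]
opening: 0.0876
gripper_force: 0.0
the job is handed in; nothing more can be done
None
```

The box should be locked: the round-headed key went fully in, turned clockwise to the stop and back home, came out, and is back upright and fully down in its pocket; the square key was not touched, and I handed the job in at 19.4 s (no verdict was returned).

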